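# Screw the lid onto the pasta jar

### The job

On this fresh-pasta stall the lid of the squat, wide jar in the wooden stand has only been laid on top of its threads. Take it by its grip bar, turn it backwards (anticlockwise from above) until it drops into the thread, then screw it down clockwise until it is fully home and let go. Leave the tall slim jar where it is.

Things in the scene. Friction and masses are not known exactly. Their poses are not given: they have to be found in the camera images.
- lid_grip (a point): Loose aluminium lid on the squat jar, 66 mm across, 26 mm deep, 0.1 kg. A grip bar 52 long, 14 wide, 30 mm tall runs across the middle of its top. Point: centre of the bar, 15 mm above the lid's flat top; x along the bar, z up. At the start it sits high, 169 mm above the counter, its bar 5 to 30 degrees anticlockwise (from above) of the jar's x; a stop blocks it clockwise
- thread (a point): Centre of the jar's mouth, 134 mm above the counter; axes as the jar. With the lid's bar 60 deg anticlockwise of x (48 to 72 will do, stop at 72) the lid's lugs meet the thread's gaps and it sinks 10 mm freely. From there clockwise it sinks 5 mm more in 60 deg, to a stop with the bar along x (grip point 154 mm high). Play: 2 mm in height, 1.5 mm sideways
- jar: Squat clear jar of cream pasta, 92 mm wide, shoulder 110 mm high, fixed upright in a square wooden stand 140 x 140 x 18 mm. Origin: centre of the stand's underside, on the counter; z up; x square to a side of the stand, along two small dark metal ribs on the shoulder either side of the lid, with which the lid's bar is in line when home. Left or right, yaw within 35 deg of world x
- tall_jar: Bystander: loose tall slim clear jar, 72 mm wide, 189 mm tall over its grip bar, its similar lid already closed. Origin at the centre of its underside. Leave it alone
There are look-alikes about, which are no part of the job. What is meant by the part that bears lid_grip is not pink or yellow, and is the smaller of those in its own colour.

How it is judged:
By the outcome, as a careful person would: the job done as asked, in the order asked, and still so for the second after the job is handed in, with the robot touching nothing.
It also fails if it takes over 38 s, if anything falls off the work surface, if the arm or the gripper's body presses on something with over 40 N, if the wrist force passes 120 N, or if a joint passes its speed limit or range.

### The arm

A 6-joint arm with a two-finger parallel gripper is mounted at the origin on the work surface. World frame = base frame: x ahead of the robot, y to its left, z up, the work surface at z = 0. Lengths are in mm, angles in rad, forces in N, time in s.
With the tool pointing down it reaches from about 350 to 875 mm from the base axis. Payload 4.2 kg.
Tool frame: the origin (TCP) lies on the centre line of the jaws, within the pads' length; the fingertips stand 25 mm ahead of it and the grasp point (between the pads) lies 6 mm ahead of it (r.finger_overhang is the distance from the TCP to the fingertips, in mm); x points along the fingers, y is the direction in which the jaws open and shut, and the axes are right-handed (so a half turn about x gives the same grasp; the last joint's range is limited). The gripper opens to 87 mm and grips with 3 to 60 N. Pads are 19 mm wide; open, the fingers measure 117 mm over their backs; the gripper's body (75 mm by 190 mm) begins 51 mm behind the grasp point.
Start: joints at [-1.048, 0.385, 0.008, 0, -1.194, -0.259], TCP at [162.986, -603.353, 247.55] pointing down, gripper open.
Joint ranges: [-3.14, 3.14], [-1.21, 2.06], [-1.07, 1.41], [-3.16, 2.05], [-2.99, -0.16], [-3.1, 3.1]. Speed limits (rad/s): [2.79, 2.79, 3.14, 3.14, 3.14, 3.14].

### API

Orientations are given as [roll, pitch, yaw] about the fixed x, y, z axes, in that order (R = Rz(yaw) Ry(pitch) Rx(roll)).
In Python, from rig import telemetry, read_camera, camera_model, r gives the robot as it stands.
- The arm moves only by the tool send_rows, never from a script. Its argument "rows" is text: rows parted by semicolons, each of 7 numbers parted by spaces: the shift along the world's x, y, z in units of 0.5 m (1.0 is 0.5 m), then the turn, a rotation vector about the world's x, y, z in units of 90 degrees (1.0 is 90 degrees), then the closure, from -1 (fully open) to 1 (shut). A call has 1 to 5 rows; each row is the pose to reach, as a shift and turn from the pose measured when the call began; what a row does not reach only later rows make up. A row lasts 1/8 s, in which the tool goes at most 62.5 mm and 10.7 degrees, less where a joint would pass 70% of its speed; a pose out of reach is approached as far as the arm can. A call with a number of a shift or a turn outside -1 to 1 is refused whole. A call with a gripper value outside its range is refused whole. The fingers move at their own pace and stop on an object; the grip force is fixed at half the most. Time passes only in rows, so rows that repeat a pose let the fingers close. It gives the time, the measured TCP pose, the force and the opening at its end, in the units of the state.
- telemetry.state(): the state, without advancing time (a new reading comes with each control period).
- read_camera(name): name is "scene" or "top" or "wrist"; returns the picture (480x640x3 uint8, red, green, blue); there is no depth.
- camera_model(name): a dict with "K" (3x3 intrinsics, pixels), "k1" (the pictures are not rectified: a ray, as slopes to the right and down, at radius r is drawn at 1 + k1 r^2 times it, then the intrinsics apply), "pose" (4x4, takes a point from camera to world coordinates). Camera axes: x right, y down, z forward; pixel columns grow to the right and rows downward; lengths in mm; the calibration is good to about 2 mm. A picture is of the moment at which its call begins: read the wrist's pose just before it. camera_model takes no time and is no camera call; for the wrist camera it gives the pose at the moment of the call.
- r.finish_job(): hands the job in, once; it reports no verdict.
The state is a dict: "t": time; "joints": joint angles; "dq": joint speeds; "tau": joint torques, N m; "position": TCP position; "tcp_rot": TCP orientation; "ft_force": force on the tool from outside, world axes, zero at the start; "torque": the same for the moment, N m; "finger_gap": finger opening in mm.
Only numpy, scipy, OpenCV 4.12 (cv2) and the standard library are available. Lean on these libraries where they do the work, as an engineer would, in place of code of your own. Each camera call takes 0.05 s, during which the arm holds its last target. There are 200 camera calls.

## Working session

There is one attempt and no reset: what is moved stays moved. The work goes in short steps, Python scripts to look and compute and a tool call to move; the robot and the scene stay as the last step left them, time stands still between calls to the robot, and variables do not carry over. Pictures are saved under pics/ and viewed, about 8 in all and at most 12, crops included, and the job is handed in when it is done.

Besides the shell and the picture viewer there is one more tool, called after ">>>" in YAML: its name, and indented under it one key for each argument. send_rows: Moves the arm, as the interface text tells. Shifts and turns lie within -1 to 1; 1 stands for 0.5 m of shift or 90 degrees of turn. Its arguments: {"type":"object","properties":{"rows":{"type":"string"}},"required":["rows"]}

```bash
mkdir -p pics; ls; python3 - <<'E'
from rig import telemetry, read_camera, camera_model, r
import cv2,numpy as np
for n in ("scene","top"):
    im=read_camera(n); np.save(f"pics/{n}0.npy",im); cv2.imwrite(f"pics/{n}0.png",im[:,:,::-1])
    m=camera_model(n); print(n,m["K"],m["k1"],np.round(m["pose"],3))
s=telemetry.state(); print(s)
E
```

```text
pics
scene [[568.62362141   0.         321.33987405]
 [  0.         568.62362141 232.84973339]
 [  0.           0.           1.        ]] -0.1364024932203282 [[-5.800000e-01  5.900000e-01 -5.620000e-01  1.130438e+03]
 [ 8.150000e-01  4.170000e-01 -4.030000e-01  4.211420e+02]
 [-3.000000e-03 -6.920000e-01 -7.220000e-01  8.194700e+02]
 [ 0.000000e+00  0.000000e+00  0.000000e+00  1.000000e+00]]
top [[464.97294926   0.         323.24207946]
 [  0.         464.97294926 241.12207634]
 [  0.           0.           1.        ]] -0.04842157644583803 [[-1.00000e-03 -9.70000e-01  2.45000e-01  3.67956e+02]
 [-1.00000e+00 -1.00000e-03 -5.00000e-03  3.97630e+01]
 [ 5.00000e-03 -2.45000e-01 -9.70000e-01  9.88574e+02]
 [ 0.00000e+00  0.00000e+00  0.00000e+00  1.00000e+00]]
{'t': 0.1, 'joints': array([-1.04840588e+00,  3.85470814e-01,  6.80707552e-03, -4.39078538e-04,
       -1.19398324e+00, -2.58620756e-01]), 'dq': array([-0.0003245 , -0.00264597,  0.00121895,  0.00179289,  0.0005167 ,
        0.00011693]), 'tau': array([-4.13948364e-04, -3.91690421e+01,  1.87935752e+01,  4.23191696e+00,
        1.34442977e-02, -7.13787267e-05]), 'position': array([ 162.8664973 , -602.92206682,  246.59111667]), 'tcp_rot': array([1.6124421 , 1.56890121, 1.87604986]), 'ft_force': array([ 0.42465896,  1.13033953, -0.14043358]), 'torque': array([ 0.04067995, -0.0018287 , -0.02118911]), 'finger_gap': 87.15712218055684}
```

View pics/top0.png

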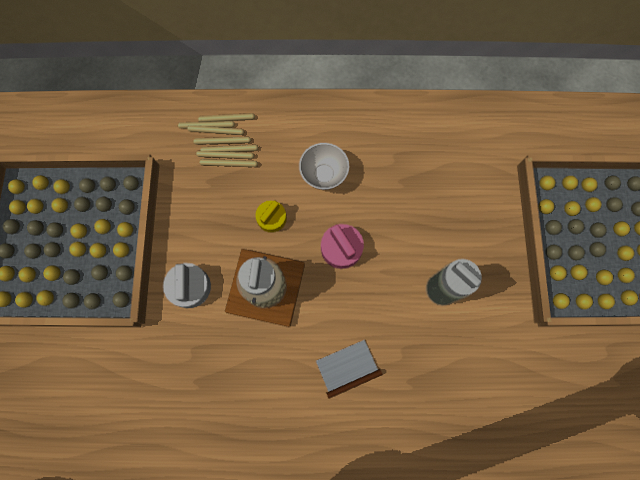

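View pics/scene0.png

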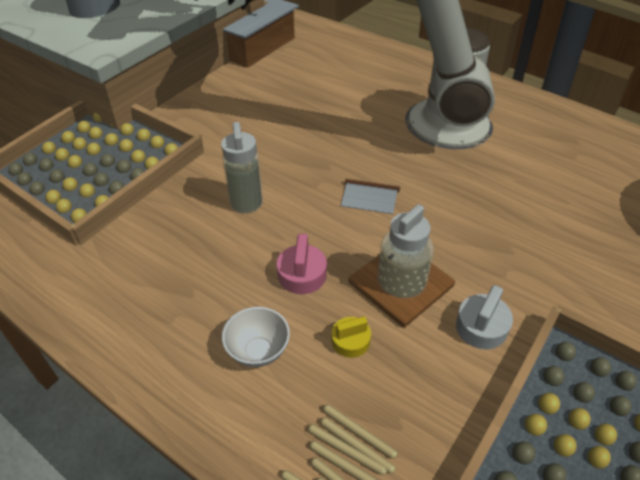

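The squat jar is in the stand: top view stand about (265,287), lid about (257,275). The tall jar is at (460,280). The larger aluminium lid at (186,285), and the pink and yellow ones, are look-alikes. Next I'll measure the stand and lid.

```bash
cat > h.py <<'E'
import numpy as np,cv2
from rig import telemetry, read_camera, camera_model, r
def ray(m,uv):
    K=m["K"];d=np.array([(uv[0]-K[0,2])/K[0,0],(uv[1]-K[1,2])/K[1,1]]);u=d.copy()
    for _ in range(20): u=d/(1+m["k1"]*(u@u))
    P=np.array(m["pose"]);return P[:3,3],P[:3,:3]@np.array([u[0],u[1],1])
def onz(m,uv,z):
    o,d=ray(m,uv);return o+d*(z-o[2])/d[2]
def proj(m,p):
    P=np.array(m["pose"]);q=P[:3,:3].T@(np.array(p,float)-P[:3,3]);u=q[:2]/q[2]
    u=u*(1+m["k1"]*(u@u));K=m["K"];return np.array([K[0,0]*u[0]+K[0,2],K[1,1]*u[1]+K[1,2]])
E
python3 - <<'E'
from h import *
im=np.load("pics/top0.npy");m=camera_model("top")
hsv=cv2.cvtColor(im,cv2.COLOR_RGB2HSV)
c=im[235:335,215:315];
print(hsv[255,250],hsv[318,280],hsv[340,250],hsv[240,270],hsv[275,243],hsv[275,255],im[275,255],im[275,243])
b=cv2.resize(c,(600,600),interpolation=cv2.INTER_CUBIC)
s=np.load("pics/scene0.npy")[195:330,340:470];s=cv2.resize(s,(578,600),interpolation=cv2.INTER_CUBIC)
cv2.imwrite("pics/c1.png",cv2.resize(np.hstack([b,s]),(800,408))[:,:,::-1])
for uv in [(243,250),(304,262),(291,325),(226,313)]: print(np.round(onz(m,uv,18),1))
print(onz(m,(255,273),184))
E
```

```text
[ 14 179 114] [ 14 183 117] [ 16 134 146] [ 16 133 150] [ 45   6 157] [ 40   5 151] [150 151 148] [155 157 153]
[593.1 206.8  18. ]
[566.9  75.8  18. ]
[434.4 101.4  18. ]
[458.7 236.8  18. ]
[513.14021469 155.43225792 184.        ]
```

View pics/c1.png

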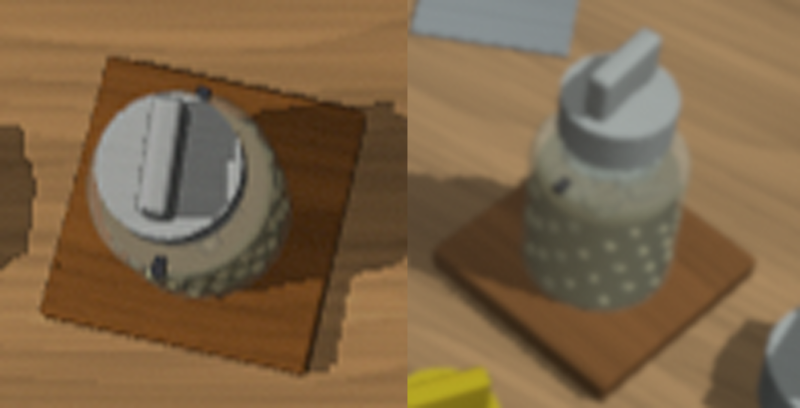

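```bash
python3 - <<'E'
from h import *
from scipy.spatial.transform import Rotation as Ro
im=np.load("pics/top0.npy");m=camera_model("top")
hsv=cv2.cvtColor(im,cv2.COLOR_RGB2HSV)
w=((hsv[:,:,1]>168)&(hsv[:,:,0]<20)).astype(np.uint8);w[:235]=0;w[340:]=0;w[:,:215]=0;w[:,315:]=0
c=max(cv2.findContours(w,0,1)[0],key=cv2.contourArea)
pts=np.array([onz(m,p[0],18)[:2] for p in c],np.float32)
print("stand",cv2.minAreaRect(cv2.convexHull(pts)))
g=((hsv[:,:,1]<14)&(hsv[:,:,2]>165)).astype(np.uint8)
print(hsv[258:292:4,240:276:3,2]); 
s=telemetry.state();R=Ro.from_euler("xyz",s["tcp_rot"]).as_matrix();print(np.round(R,3))
print("ribs",onz(m,(254,301),110),onz(m,(265,258),110))
E
```

```text
stand ((514.1600341796875, 157.4277801513672), (139.67715454101562, 138.895263671875), 77.63082885742188)
[[112 110 107 115 133 113 135 143  64 101 107 114]
 [119 123 162 160 151 156 120  75  98  99 131 113]
 [123 158 158 158 160 153  91  91  96  99  97 126]
 [159 158 157 156 161 155  54 101  99  97  98 139]
 [159 158 158 157 162 152  45  98 100  98 104 156]
 [159 158 158 130 159 148  52  98  97  96 111 149]
 [159 158 157 151 154 121  60 100  99 100 115  47]
 [122 156 156 129 127  87  82  96  98  96 105 108]
 [133 125 144 161 162 162 159 157 139  54 112 127]]
[[-0.001 -0.261  0.965]
 [ 0.002  0.965  0.261]
 [-1.     0.002 -0.   ]]
ribs [472.82253982 166.14593899 110.        ] [555.89555052 147.7479128  110.        ]
```

>>> send_rows:
  rows: "0 0 0.15 0 0 0 -1; 0.08 0.18 0.15 0 0 0 -1; 0.14 0.3 0.15 0 0 0 -1; 0.19 0.42 0.15 0 0 0 -1; 0.24 0.54 0.15 0 0 0 -1"

```text
t: 0.72
position: [265.1, -373.4, 321.0]
tcp_rot: [1.611, 1.569, 1.874]
ft_force: [0.8, 0.6, -0.0]
finger_gap: 87.2
```

>>> send_rows:
  rows: "0.06 0.1 0 0 0 0 -1; 0.11 0.22 0 0 0 0 -1; 0.16 0.34 0 0 0 0 -1; 0.21 0.46 0 0 0 0 -1; 0.27 0.58 0 0 0 0 -1"

```text
t: 1.35
position: [394.7, -92.2, 321.1]
tcp_rot: [1.307, 1.568, 1.571]
ft_force: [1.0, -1.1, -0.2]
finger_gap: 86.8
```

```bash
python3 - <<'E'
from h import *
print(telemetry.state()["position"]); m=camera_model("wrist");print(np.round(m["pose"],3),m["K"],m["k1"])
print(proj(m,[514,157,184]))
E
```

```text
[394.73253786 -92.18187851 321.08749037]
[[-2.61000e-01  9.24000e-01  2.80000e-01  3.16394e+02]
 [ 9.65000e-01  2.48000e-01  7.80000e-02 -1.14617e+02]
 [ 3.00000e-03  2.91000e-01 -9.57000e-01  4.57518e+02]
 [ 0.00000e+00  0.00000e+00  0.00000e+00  1.00000e+00]] [[406.7778637    0.         324.89928128]
 [  0.         406.7778637  238.48765206]
 [  0.           0.           1.        ]] -0.004791203522637785
[576.5930404  442.73493074]
```

>>> send_rows:
  rows: "0.05 0.11 0 0 0 -0.1 -1; 0.1 0.22 0 0 0 -0.2 -1; 0.16 0.34 0 0 0 -0.2 -1; 0.21 0.44 0 0 0 -0.2 -1; 0.239 0.498 0 0 0 -0.2 -1"

```text
t: 1.98
position: [514.8, 159.5, 320.0]
tcp_rot: [2.028, 1.569, 1.979]
ft_force: [-1.0, 0.4, 0.3]
finger_gap: 87.2
```

```bash
python3 - <<'E'
from h import *
s=telemetry.state();m=camera_model("wrist");im=read_camera("wrist");print(s["position"],s["joints"])
np.save("pics/w1.npy",im);import pickle;pickle.dump(m,open("pics/w1.pkl","wb"));cv2.imwrite("pics/w1.png",im[:,:,::-1])
print(proj(m,[514,157,184]))
E
```

```text
[514.82071238 159.47473476 320.00248209] [ 6.00460915e-01  1.93337875e-01 -7.84429198e-02 -1.81827840e-03
 -1.29867590e+00 -2.21936177e+00]
[322.74370254 235.41866362]
```

View pics/w1.png

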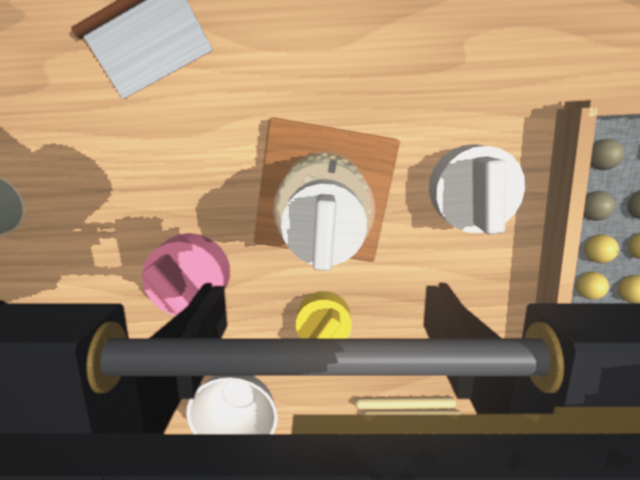

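The wrist view shows the lid at (324,224) with its bar nearly vertical from (325,196) to (322,269), and a rib at (332,166). Next I'll segment the bar.

```bash
python3 - <<'E'
from h import *
import pickle
im=np.load("pics/w1.npy");m=pickle.load(open("pics/w1.pkl","rb"))
v=im.min(2).astype(int)
for y in range(186,276,4): print(y,v[y,296:352:2])
print("col",v[188:276,324])
c=im[170:280,270:380];cv2.imwrite("pics/c2.png",cv2.resize(c,(600,600),interpolation=cv2.INTER_CUBIC)[:,:,::-1])
E
```

```text
186 [166 162 147 126 118 138 174 197 222 228 233 233 234 233 234 233 234 234
 233 231 219 187 160 145 144 150 163 167]
190 [136 122 158 208 228 231 232 231 231 231 231 231 231 232 232 232 232 232
 232 232 232 233 233 233 230 214 164 150]
194 [211 230 231 230 230 229 229 229 229 224 219 194 158 153 158 169 173 181
 201 225 230 229 230 230 231 230 231 225]
198 [185 167 165 164 164 162 162 163 163 163 140 118 128 132 134 135 135 135
 139 168 225 230 230 229 229 229 229 229]
202 [161 160 161 160 162 161 162 161 162 159 145 181 216 220 219 218 218 219
 217 198 218 231 230 230 230 230 230 230]
206 [165 165 164 164 162 163 163 163 163 159 154 197 225 228 228 230 232 235
 233 222 218 229 229 229 230 230 230 230]
210 [164 164 164 164 163 164 163 163 164 159 158 202 226 228 229 231 233 235
 233 219 222 232 232 232 232 232 232 232]
214 [162 162 163 164 163 164 165 165 165 160 163 208 227 229 229 231 234 235
 231 215 224 232 232 232 232 231 232 231]
218 [163 163 164 164 165 164 164 163 164 156 166 212 228 228 229 230 234 235
 229 215 228 230 231 231 231 231 231 231]
222 [163 163 163 162 163 163 
[... 1298 characters left out ...]
35 135 137 137 138 141 184 222 228 228 228 230 233 230 214
 167 156 148 147 147 148 148 147 148 148]
270 [151 151 151 151 151 152 151 151 150 147 152 158 164 170 172 181 175 157
 151 151 151 151 151 151 151 151 151 153]
274 [146 146 145 146 146 144 144 144 143 143 143 143 143 142 142 142 141 141
 141 140 141 140 141 142 142 142 141 141]
col [233 233 232 231 228 209 158 128 129 132 134 140 161 197 219 224 226 228
 228 228 229 229 229 229 229 228 229 229 229 229 229 229 229 229 229 229
 229 229 229 229 229 229 229 229 230 230 229 230 229 229 230 229 229 229
 229 229 229 229 229 229 229 229 229 229 229 229 229 229 229 229 229 229
 229 229 229 229 229 229 230 229 224 202 172 154 149 146 142 140]
```

View pics/c2.png

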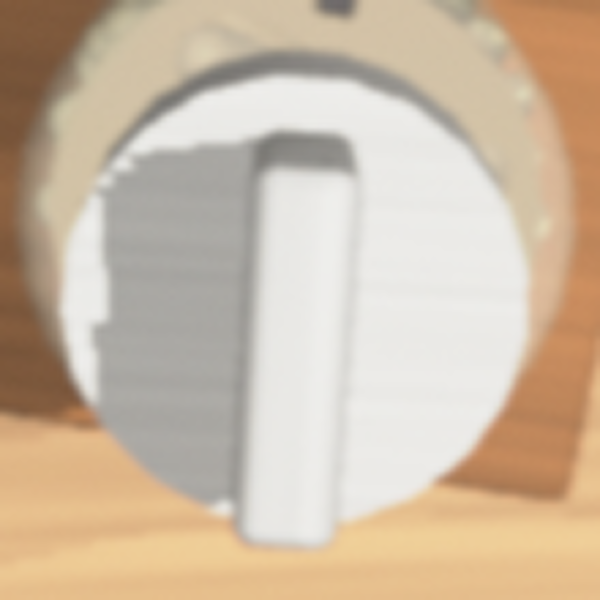

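```bash
python3 - <<'E'
from h import *
from scipy.spatial.transform import Rotation as Ro
import pickle
m=pickle.load(open("pics/w1.pkl","rb"))
f=lambda u,v,z=184:onz(m,(u,v),z)[:2]
L1,L2,R1,R2=f(317.4,210),f(314.9,250),f(334.7,210),f(332.2,250)
a=L2-L1+R2-R1;print("yaw",np.degrees(np.arctan2(a[1],a[0])),"width",np.linalg.norm(L1-R1))
e1,e2=f(326.5,200.5),f(322.5,269.5);print("ends",e1,e2,np.linalg.norm(e2-e1),"c",(e1+e2)/2,"yaw",np.degrees(np.arctan2(*(e2-e1)[::-1])))
im=np.load("pics/w1.npy");v=im.min(2)
# lid rim at z=154: left/right extremes
print("rib",onz(m,(332,166),110))
s=telemetry.state();R=Ro.from_euler("xyz",s["tcp_rot"]).as_matrix();print(np.round(R,3),s["position"],"jaw yaw-90",np.degrees(np.arctan2(R[1,1],R[0,1]))-90)
h=cv2.cvtColor(im,cv2.COLOR_RGB2HSV);w=((h[:,:,1]<25)&(v>150)).astype(np.uint8);w[:,:270]=0;w[:,380:]=0;w[:180]=0;w[267:]=0
c=max(cv2.findContours(w,0,1)[0],key=cv2.contourArea);print(cv2.boundingRect(c));
pts=np.array([f(*p[0],154) for p in c],np.float32);print("lid",cv2.minEnclosingCircle(pts),cv2.fitEllipse(pts))
E
```

```text
yaw -6.22909521034268 width 11.859053622766934
ends [489.37594056 160.79396926] [539.41577273 155.55185798] 50.31366151001653 c [514.39585665 158.17291362] yaw -5.980421885244067
rib [475.08437909 166.53833474 110.        ]
[[ 0.     0.048  0.999]
 [ 0.002  0.999 -0.048]
 [-1.     0.002  0.   ]] [516.34104368 161.52434172 319.42039871] jaw yaw-90 -2.724143550181367
(281, 183, 86, 84)
lid ((515.4736328125, 158.1243438720703), 33.730953216552734) ((514.7623291015625, 157.65634155273438), (64.46841430664062, 65.60089874267578), 82.9422607421875)
```

Measured bar: centre (514.5, 158), yaw −6.2°. The jar's yaw is −12.4°, so the bar is about 6° anticlockwise of it. That falls within the stated range, and the sizes agree. Now I descend.

>>> send_rows:
  rows: "-0.0037 -0.0074 -0.08 0 0 -0.038 -1; -0.0037 -0.0074 -0.16 0 0 -0.038 -1; -0.0037 -0.0074 -0.22 0 0 -0.038 -1; -0.0037 -0.0074 -0.22 0 0 -0.038 -1; -0.0037 -0.0074 -0.22 0 0 -0.038 -1"

```text
t: 2.65
position: [515.2, 158.0, 210.7]
tcp_rot: [0.979, 1.567, 0.872]
ft_force: [0.9, -0.2, 0.1]
finger_gap: 87.2
```

>>> send_rows:
  rows: "-0.0014 0 -0.03 0 0 0 -1; -0.0014 0 -0.055 0 0 0 -1; -0.0014 0 -0.055 0 0 0 -1; -0.0014 0 -0.055 0 0 0 -1"

```text
t: 3.15
position: [514.7, 158.0, 183.3]
tcp_rot: [0.905, 1.567, 0.798]
ft_force: [-1.2, 0.1, 1.6]
finger_gap: 87.2
```

```bash
cat >> h.py <<'E'
from scipy.spatial.transform import Rotation as Ro
def st():
    s=telemetry.state();R=Ro.from_euler("xyz",s["tcp_rot"]).as_matrix()
    print(round(s["t"],2),np.round(s["position"],1),"yaw",round(np.degrees(np.arctan2(-R[0,1],R[1,1])),2),"xaxis",np.round(R[:,0],4),"F",np.round(s["ft_force"],1),"T",np.round(s["torque"],2),"gap",round(s["finger_gap"],1),"j",np.round(s["joints"],2))
E
python3 -c "
from h import *;st()"
```

```text
3.15 [514.7 158.  183.3] yaw -6.12 xaxis [ 0.0026  0.0027 -1.    ] F [-1.2  0.1  1.6] T [-0.05 -0.   -0.06] gap 87.2 j [ 0.6   0.29 -0.3  -0.   -0.97 -2.28]
```

Aligned. Now I close the gripper.

>>> send_rows:
  rows: "0 0 0 0 0 0 1; 0 0 0 0 0 0 1; 0 0 0 0 0 0 1; 0 0 0 0 0 0 1; 0 0 0 0 0 0 1"

```text
t: 3.78
position: [514.7, 158.1, 183.3]
tcp_rot: [0.896, 1.567, 0.789]
ft_force: [0.1, -0.2, 0.3]
finger_gap: 45.1
```

```bash
python3 -c "
from h import *;st()"
```

```text
3.77 [514.7 158.1 183.3] yaw -6.12 xaxis [ 0.0027  0.0027 -1.    ] F [ 0.1 -0.2  0.3] T [0.03 0.04 0.  ] gap 45.1 j [ 0.6   0.29 -0.3  -0.   -0.97 -2.28]
```

>>> send_rows:
  rows: "0 0 0 0 0 0 1; 0 0 0 0 0 0 1; 0 0 0 0 0 0 1; 0 0 0 0 0 0 1; 0 0 0 0 0 0 1"

```text
t: 4.4
position: [514.7, 158.1, 183.3]
tcp_rot: [0.901, 1.567, 0.795]
ft_force: [-0.3, 0.4, -1.0]
finger_gap: 13.7
```

```bash
python3 -c "
from h import *;st()"
```

```text
4.4 [514.7 158.1 183.3] yaw -6.12 xaxis [ 0.0027  0.0028 -1.    ] F [-0.3  0.4 -1. ] T [ 0.09 -0.07 -0.02] gap 13.7 j [ 0.6   0.29 -0.3  -0.   -0.97 -2.28]
```

Gripped at 13.7 mm. Now the anticlockwise turn, first half.

>>> send_rows:
  rows: "0 0 0 0 0 0.06 1; 0 0 0 0 0 0.12 1; 0 0 0 0 0 0.18 1; 0 0 0 0 0 0.24 1; 0 0 0 0 0 0.3 1"

```text
t: 5.03
position: [514.7, 158.0, 183.3]
tcp_rot: [0.908, 1.567, 1.276]
ft_force: [0.2, -0.8, -0.7]
finger_gap: 13.6
```

```bash
python3 -c "
from h import *;st()"
```

```text
5.03 [514.7 158.  183.3] yaw 21.06 xaxis [ 0.0011  0.0035 -1.    ] F [ 0.2 -0.8 -0.7] T [-0.09 -0.07 -0.03] gap 13.6 j [ 0.6   0.29 -0.3  -0.   -0.97 -1.8 ]
```

Low forces, and the turn tracks well. 26.6° remain to reach yaw 47.6°.

>>> send_rows:
  rows: "0 0 0 0 0 0.06 1; 0 0 0 0 0 0.12 1; 0 0 0 0 0 0.18 1; 0 0 0 0 0 0.24 1; 0 0 0 0 0 0.295 1"

```text
t: 5.65
position: [514.4, 157.8, 183.0]
tcp_rot: [1.18, 1.567, 2.014]
ft_force: [-0.3, -0.7, -1.2]
finger_gap: 13.7
```

```bash
python3 - <<'E'
from h import *
st();m=camera_model("wrist");im=read_camera("wrist");np.save("pics/w2.npy",im);cv2.imwrite("pics/w2.png",im[:,:,::-1]);print(proj(m,[514.5,158,184]))
E
```

```text
5.65 [514.4 157.8 183. ] yaw 47.76 xaxis [-0.0015  0.0032 -1.    ] F [-0.3 -0.7 -1.2] T [0.01 0.08 0.01] gap 13.7 j [ 0.6   0.3  -0.3  -0.   -0.98 -1.33]
[325.12761919 341.92679884]
```

View pics/w2.png

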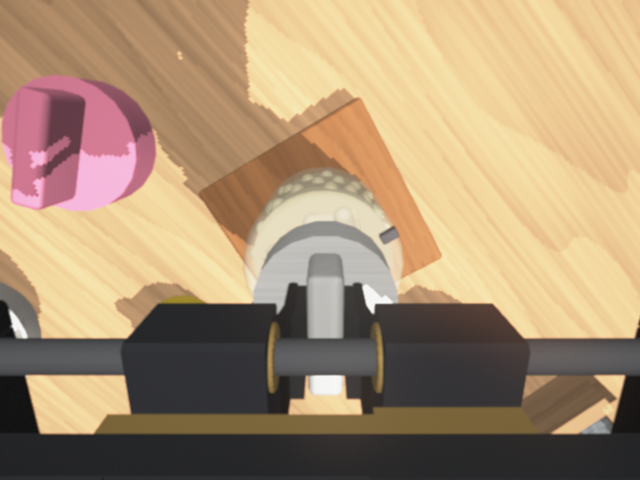

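The bar, at (325,320), has turned with the gripper and is 60° from the rib at (390,235). Now I lower it gently.

>>> send_rows:
  rows: "0 0 -0.002 0 0 0 1; 0 0 -0.004 0 0 0 1; 0 0 -0.006 0 0 0 1; 0 0 -0.008 0 0 0 1; 0 0 -0.008 0 0 0 1"

```text
t: 6.32
position: [514.4, 157.7, 178.9]
tcp_rot: [1.234, 1.567, 2.07]
ft_force: [-0.0, -0.0, -1.0]
finger_gap: 14.1
```

```bash
python3 -c "
from h import *;st()"
```

```text
6.33 [514.4 157.7 178.9] yaw 47.86 xaxis [-0.0017  0.003  -1.    ] F [-0. -0. -1.] T [ 0.04  0.06 -0.03] gap 14.1 j [ 0.6   0.3  -0.3  -0.   -0.97 -1.33]
```

>>> send_rows:
  rows: "0 0 -0.003 0 0 0 1; 0 0 -0.006 0 0 0 1; 0 0 -0.009 0 0 0 1; 0 0 -0.0115 0 0 0 1; 0 0 -0.0115 0 0 0 1"

```text
t: 6.95
position: [514.4, 157.7, 173.3]
tcp_rot: [1.221, 1.567, 2.056]
ft_force: [-1.3, 0.1, 0.9]
finger_gap: 13.9
```

```bash
python3 -c "
from h import *;st()"
```

```text
6.95 [514.4 157.7 173.3] yaw 47.86 xaxis [-0.0016  0.0029 -1.    ] F [-1.3  0.1  0.9] T [-0.03  0.26 -0.03] gap 13.9 j [ 0.6   0.31 -0.31 -0.   -0.95 -1.33]
```

The lid dropped 10 mm with no resistance. Now I screw clockwise, sinking 5 mm per 60°.

>>> send_rows:
  rows: "0 0 -0.001 0 0 -0.06 1; 0 0 -0.002 0 0 -0.12 1; 0 0 -0.003 0 0 -0.18 1; 0 0 -0.004 0 0 -0.24 1; 0 0 -0.005 0 0 -0.3 1"

```text
t: 7.58
position: [516.5, 158.5, 172.9]
tcp_rot: [0.329, 1.563, 0.691]
ft_force: [0.7, -0.7, 5.9]
finger_gap: 13.9
```

```bash
python3 -c "
from h import *;st()"
```

```text
7.58 [516.5 158.5 172.9] yaw 20.78 xaxis [ 0.0059  0.0049 -1.    ] F [ 0.7 -0.7  5.9] T [-0.43 -0.37  0.16] gap 13.9 j [ 0.6   0.31 -0.31 -0.   -0.94 -1.81]
```

The arm meets some resistance: Fz is 6 N and there is a 2 mm sideways shift. I'll look before going on.

```bash
python3 - <<'E'
from h import *
st();m=camera_model("wrist");a=read_camera("wrist");b=read_camera("scene");st()
np.save("pics/w3.npy",a);np.save("pics/s3.npy",b)
s=cv2.resize(b[170:330,320:490],(510,480),interpolation=cv2.INTER_CUBIC)
a2=a[120:440,170:490];a2=cv2.resize(a2,(480,480))
cv2.imwrite("pics/c3.png",cv2.resize(np.hstack([a2,s]),(800,388))[:,:,::-1])
E
```

```text
7.58 [516.5 158.5 172.9] yaw 20.78 xaxis [ 0.0059  0.0049 -1.    ] F [ 0.7 -0.7  5.9] T [-0.43 -0.37  0.16] gap 13.9 j [ 0.6   0.31 -0.31 -0.   -0.94 -1.81]
7.67 [516.4 158.4 172.9] yaw 20.86 xaxis [ 0.0054  0.0048 -1.    ] F [ 1.3 -0.3  5.3] T [-0.1  -0.28 -0.02] gap 13.7 j [ 0.6   0.31 -0.31 -0.   -0.94 -1.8 ]
```

View pics/c3.png

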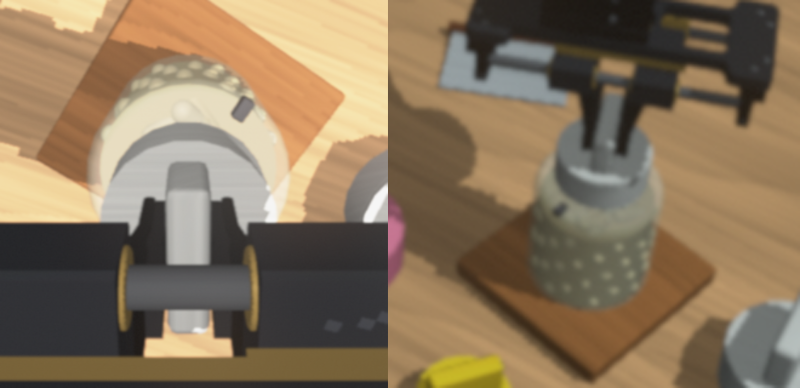

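```bash
python3 - <<'E'
from h import *
m=camera_model("scene")
c=np.array([514.4,157.8]);d=np.array(m["pose"])[:2,3]-c;d/=np.linalg.norm(d)
for zt in (154,144,142,139):
  print(zt,"lid top front",np.round(proj(m,[*(c+33*d),zt]),1),"lid bottom front",np.round(proj(m,[*(c+33*d),zt-26]),1))
for n in ("scene0","s3"):
  im=np.load(f"pics/{n}.npy").astype(int)
  for x in (404,408,412): print(n,x,"230..275",(im[230:275,x,0]),(im[230:275,x,0]-im[230:275,x,2]))
E
```

```text
154 lid top front [407.  239.4] lid bottom front [405.4 250.2]
144 lid top front [406.4 243.6] lid bottom front [404.7 254.2]
142 lid top front [406.3 244.4] lid bottom front [404.6 255. ]
139 lid top front [406.1 245.7] lid bottom front [404.4 256.2]
scene0 404 230..275 [ 90  92  94  99 113 135 152 157 150 130 104  88  82  83  85  85  85  84
  86  90 102 119 128 129 126 127 130 130 129 128 128 126 123 120 117 117
 113 107 101  94  90  88  88  88  91] [ 1  0  1  1 -1 -3 -3 -4 -3 -2 -1  1  1  1  2  1  1  1  2  2  1  1  0  1
  7 15 20 21 20 20 21 20 20 20 18 20 20 21 22 21 19 19 19 19 19]
scene0 408 230..275 [118 126 137 149 157 160 161 161 160 151 131 108  95  92  92  93  93  94
  95  96 102 116 126 128 125 122 123 124 127 129 129 128 124 121 118 117
 114 110 104 100  95  91  91  92  96] [-2 -2 -2 -3 -4 -4 -3 -4 -3 -4 -2  0  1  1  0  0  0  0  1  0  0  0  0  1
  6 11 16 17 18 20 20 20 19 18 17 19 21 23 22 22 20 19 19 19 19]
scene0 412 230..275 [156 160 160 161 160 161 161 161 160 154 139 117 103 100 100 100 101 100
 101 102 107 117 130 136 133 129 126 125 124 125 126 128 130 129 127 12
[... 491 characters left out ...]
23 23 23 22 21 21 21 21]
s3 408 230..275 [ 98  94  94  95  96  97  97  97  96  95 100 121 151 169 167 146 121 105
 100 102 103 105 107 107 108 110 119 130 137 142 142 140 137 133 130 128
 126 121 115 110 104 101 100 101 107] [ 0  0 -1 -1 -1  0  0  0  0  0 -1 -2 -4 -4 -4 -3 -2 -1 -1  0 -1 -1  0 -1
  0  2 10 16 19 21 22 22 21 19 19 20 23 24 25 24 21 21 20 20 21]
s3 412 230..275 [127 110  99  98 103 107 110 110 108 108 112 127 153 169 170 154 131 113
 110 111 114 114 115 115 116 121 129 134 136 137 139 140 142 143 140 135
 130 124 118 112 107 106 105 103 103] [-2 -1  0 -1 -1 -1 -1 -2 -2 -1 -1 -2 -3 -5 -4 -4 -2 -2 -1 -2 -1 -2 -1 -2
 -1  2  7 12 16 17 18 20 22 23 24 24 24 24 24 23 21 19 19 18 19]
```

The scene view shows that the lid has sunk about 10–12 mm. However, the tool has tilted 0.5° and moved 2 mm in +x. I'll recentre in place with the tilt corrected and read the forces.

>>> send_rows:
  rows: "-0.002 -0.0006 0 -0.0015 0.0017 0 1; -0.004 -0.0013 0 -0.003 0.0034 0 1; -0.004 -0.0013 0 -0.003 0.0034 0 1"

```text
t: 8.05
position: [514.6, 158.0, 173.0]
tcp_rot: [0.111, 1.57, 0.475]
ft_force: [1.6, 0.3, 1.8]
finger_gap: 13.7
```

```bash
python3 -c "
from h import *;st()"
```

```text
8.05 [514.6 158.  173. ] yaw 20.87 xaxis [ 8.e-04  4.e-04 -1.e+00] F [1.6 0.3 1.8] T [ 0.12 -0.3  -0.02] gap 13.7 j [ 0.6   0.31 -0.31  0.   -0.95 -1.81]
```

>>> send_rows:
  rows: "0 0 -0.002 0 0 0 1; 0 0 -0.004 0 0 0 1; 0 0 -0.004 0 0 0 1"

```text
t: 8.43
position: [514.8, 158.0, 172.7]
tcp_rot: [-0.185, 1.569, 0.18]
ft_force: [-2.6, -0.5, 9.2]
finger_gap: 13.4
```

```bash
python3 -c "
from h import *;st()"
```

```text
8.43 [514.8 158.  172.7] yaw 20.91 xaxis [ 1.8e-03  3.0e-04 -1.0e+00] F [-2.6 -0.5  9.2] T [-0.01  0.85 -0.02] gap 13.4 j [ 0.6   0.31 -0.31  0.   -0.95 -1.81]
```

Pushing straight down is blocked at 172.7 (9 N), so the lid may be cocked. I'll go back to 60° and open the gripper so it can settle by itself, then regrip.

>>> send_rows:
  rows: "-0.0006 0 0.001 0 0.001 0.06 1; -0.0006 0 0.0012 0 0.001 0.12 1; -0.0006 0 0.0012 0 0.001 0.18 1; -0.0006 0 0.0012 0 0.001 0.24 1; -0.0006 0 0.0012 0 0.001 0.3 1"

```text
t: 9.05
position: [514.7, 157.7, 173.3]
tcp_rot: [0.195, 1.571, 1.034]
ft_force: [0.9, -0.7, 0.8]
finger_gap: 14.1
```

```bash
python3 -c "
from h import *;st()"
```

```text
9.05 [514.7 157.7 173.3] yaw 48.08 xaxis [ 1.e-04  2.e-04 -1.e+00] F [ 0.9 -0.7  0.8] T [-0.25 -0.34 -0.06] gap 14.1 j [ 0.6   0.31 -0.31 -0.   -0.95 -1.33]
```

>>> send_rows:
  rows: "0 0 -0.002 0 0 0 1; 0 0 -0.004 0 0 0 1; 0 0 -0.004 0 0 0 1"

```text
t: 9.43
position: [514.8, 157.6, 173.2]
tcp_rot: [-0.848, 1.57, -0.009]
ft_force: [-3.8, -0.8, 10.4]
finger_gap: 13.6
```

```bash
python3 -c "
from h import *;st()"
```

```text
9.43 [514.8 157.6 173.2] yaw 48.07 xaxis [ 0.0012 -0.     -1.    ] F [-3.8 -0.8 10.4] T [-0.05  1.01  0.11] gap 13.6 j [ 0.6   0.31 -0.31  0.   -0.95 -1.33]
```

>>> send_rows:
  rows: "0 0 0.0005 0 0 0 0.4; 0 0 0.0005 0 0 0 0.4; 0 0 0.0005 0 0 0 0.4; 0 0 0.0005 0 0 0 0.4"

```text
t: 9.93
position: [514.5, 157.5, 173.0]
tcp_rot: [-1.933, 1.57, -1.094]
ft_force: [-0.5, 0.4, -0.4]
finger_gap: 26.0
```

```bash
python3 - <<'E'
from h import *
st();m=camera_model("wrist");a=read_camera("wrist");b=read_camera("scene")
import pickle;pickle.dump(m,open("pics/w4.pkl","wb"))
np.save("pics/w4.npy",a);np.save("pics/s4.npy",b)
s=cv2.resize(b[170:330,320:490],(510,480),interpolation=cv2.INTER_CUBIC)
a2=a[120:440,170:490];a2=cv2.resize(a2,(480,480))
cv2.imwrite("pics/c4.png",cv2.resize(np.hstack([a2,s]),(800,388))[:,:,::-1])
im=b.astype(int)
for x in (400,404,408,412,416): print(x,im[230:265,x,0])
E
```

```text
9.93 [514.5 157.5 173. ] yaw 48.06 xaxis [ 3.e-04 -5.e-04 -1.e+00] F [-0.5  0.4 -0.4] T [0.   0.06 0.04] gap 26.0 j [ 0.6   0.31 -0.31  0.   -0.95 -1.33]
400 [ 37  40  50  69  92 109 123 145 165 175 172 159 132 105  90  85  85  83
  85  85  85  89 101 118 135 142 144 145 146 144 141 138 132 125 118]
404 [ 71  77  88 100 109 112 113 116 128 152 170 176 169 147 118  98  91  91
  91  93  93  93  94  99 115 132 142 144 142 141 141 140 136 132 130]
408 [ 69  72  76  83  91  98 105 108 112 122 143 164 174 167 145 120 106 102
 102 103 104 105 106 106 113 122 132 136 140 143 143 141 138 134 131]
412 [ 80  79  80  83  85  86  89  90  93 100 121 152 171 170 153 129 112 108
 110 112 114 115 116 117 122 131 136 137 137 138 140 141 143 144 141]
416 [130 119 117 117 118 117 117 117 118 130 150 168 174 169 152 134 123 119
 119 121 121 122 122 124 127 136 144 148 147 144 141 140 143 142 139]
```

View pics/c4.png

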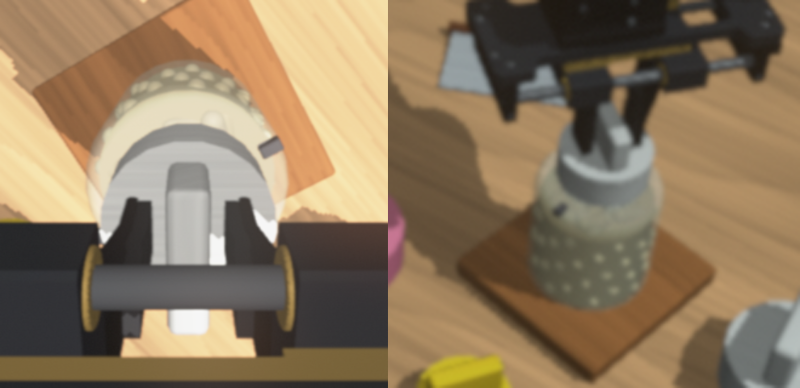

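The lid now sits level, 10 mm down and centred in the jaws. I'll regrip it and turn in smaller steps, probing the height as I go.

>>> send_rows:
  rows: "0 0 0.0006 0 0 0 1; 0 0 0.0006 0 0 0 1; 0 0 0.0006 0 0 0 1; 0 0 0.0006 0 0 0 1; 0 0 0.0006 0 0 0 1"

```text
t: 10.65
position: [514.6, 157.6, 173.4]
tcp_rot: [-1.283, 1.57, -0.444]
ft_force: [-0.1, 0.6, -0.5]
finger_gap: 14.0
```

>>> send_rows:
  rows: "0 0 0 0 0 -0.05 1; 0 0 0 0 0 -0.1 1; 0 0 0 0 0 -0.15 1; 0 0 0 0 0 -0.17 1; 0 0 0 0 0 -0.17 1"

```text
t: 11.28
position: [514.6, 157.6, 173.4]
tcp_rot: [-1.364, 1.57, -0.792]
ft_force: [0.8, -0.2, 1.5]
finger_gap: 13.6
```

```bash
python3 -c "
from h import *;st()"
```

```text
11.28 [514.6 157.6 173.4] yaw 32.8 xaxis [ 4.e-04 -4.e-04 -1.e+00] F [ 0.8 -0.2  1.5] T [0.06 0.04 0.03] gap 13.6 j [ 0.6   0.31 -0.31  0.   -0.95 -1.6 ]
```

>>> send_rows:
  rows: "0 0 -0.002 0 0 0 1; 0 0 -0.004 0 0 0 1; 0 0 -0.004 0 0 0 1"

```text
t: 11.65
position: [514.7, 157.6, 173.3]
tcp_rot: [-0.914, 1.569, -0.34]
ft_force: [-3.3, -0.4, 8.8]
finger_gap: 14.0
```

```bash
python3 -c "
from h import *;st()"
```

```text
11.65 [514.7 157.6 173.3] yaw 32.86 xaxis [ 1.4e-03 -5.0e-04 -1.0e+00] F [-3.3 -0.4  8.8] T [-0.03  1.29  0.01] gap 14.0 j [ 0.6   0.31 -0.31  0.   -0.95 -1.6 ]
```

Floor is flat from 60° to 45°, so the slope seems to lag. I'll keep turning with a light downward bias and watch the height.

>>> send_rows:
  rows: "-0.0004 0 -0.001 0 0.0008 -0.05 1; -0.0004 0 -0.002 0 0.0008 -0.1 1; -0.0004 0 -0.003 0 0.0008 -0.15 1; -0.0004 0 -0.004 0 0.0008 -0.2 1; -0.0004 0 -0.004 0 0.0008 -0.22 1"

```text
t: 12.28
position: [515.5, 157.8, 172.5]
tcp_rot: [-0.335, 1.568, -0.106]
ft_force: [-0.2, -0.7, 5.5]
finger_gap: 13.5
```

```bash
python3 -c "
from h import *;st()"
```

```text
12.28 [515.5 157.8 172.5] yaw 13.09 xaxis [ 2.6e-03 -3.0e-04 -1.0e+00] F [-0.2 -0.7  5.5] T [-0.3  -0.15  0.08] gap 13.5 j [ 0.6   0.31 -0.31  0.   -0.95 -1.94]
```

>>> send_rows:
  rows: "-0.0008 0 -0.001 0 0.0016 -0.04 1; -0.0012 0 -0.002 0 0.0016 -0.08 1; -0.0014 0 -0.004 0 0.0016 -0.12 1; -0.0014 0 -0.005 0 0.0016 -0.14 1; -0.0014 0 -0.005 0 0.0016 -0.14 1"

```text
t: 12.9
position: [515.4, 157.8, 171.3]
tcp_rot: [-0.278, 1.569, -0.268]
ft_force: [-0.2, -1.2, 6.5]
finger_gap: 13.1
```

```bash
python3 -c "
from h import *;st()"
```

```text
12.9 [515.4 157.8 171.3] yaw 0.56 xaxis [ 1.9e-03 -5.0e-04 -1.0e+00] F [-0.2 -1.2  6.5] T [-0.39  0.22  0.11] gap 13.1 j [ 0.6   0.31 -0.31  0.   -0.95 -2.16]
```

It's now following the thread: 1.2 mm down over the last 12.5°. I continue to the stop.

>>> send_rows:
  rows: "-0.001 0 -0.001 0 0.001 -0.04 1; -0.0014 0 -0.003 0 0.0012 -0.08 1; -0.0014 0 -0.005 0 0.0012 -0.12 1; -0.0014 0 -0.006 0 0.0012 -0.14 1; -0.0014 0 -0.006 0 0.0012 -0.145 1"

```text
t: 13.52
position: [515.4, 157.9, 170.2]
tcp_rot: [-0.189, 1.569, -0.404]
ft_force: [-2.0, -0.9, 9.8]
finger_gap: 13.7
```

```bash
python3 -c "
from h import *;st()"
```

```text
13.53 [515.4 157.9 170.2] yaw -12.32 xaxis [ 2.1e-03 -9.0e-04 -1.0e+00] F [-2.  -0.9  9.8] T [-0.19  0.78  0.48] gap 13.7 j [ 0.6   0.31 -0.32  0.   -0.94 -2.39]
```

>>> send_rows:
  rows: "-0.001 0 -0.002 0 0.001 -0.02 1; -0.0014 0 -0.004 0 0.0012 -0.04 1; -0.0014 0 -0.004 0 0.0012 -0.05 1; -0.0014 0 -0.004 0 0.0012 -0.05 1"

```text
t: 14.02
position: [515.4, 158.3, 170.2]
tcp_rot: [-0.013, 1.568, -0.302]
ft_force: [-2.6, 0.9, 10.1]
finger_gap: 14.4
```

```bash
python3 - <<'E'
from h import *
st();b=read_camera("scene");np.save("pics/s5.npy",b)
im=b.astype(int)
for x in (400,404,408,412,416): print(x,im[230:265,x,0])
E
```

```text
14.03 [515.4 158.3 170.2] yaw -16.58 xaxis [ 2.7e-03 -8.0e-04 -1.0e+00] F [-2.6  0.9 10.1] T [-0.02  0.81  0.75] gap 14.4 j [ 0.6   0.31 -0.32  0.   -0.94 -2.46]
400 [ 80  79  80  79  80  81  80  81  84  93 103 110 111 106  97  90  86  85
  85  87  86  86  88  90 103 123 137 143 145 143 141 137 132 123 117]
404 [ 83  81  81  81  81  82  83  88  96 104 110 112 113 112 108 101  93  89
  89  89  89  89  88  89  93 103 121 135 140 141 140 139 135 132 130]
408 [ 75  74  71  70  75  87 101 108 111 111 113 112 112 113 111 107  99  92
  90  90  89  90  94  99 104 109 117 129 138 142 142 140 137 133 131]
412 [ 33  32  32  33  35  44  63  86 103 110 112 111 112 112 112 107 100  93
  91  93  99 106 111 113 116 120 126 133 136 138 139 141 142 143 140]
416 [ 32  33  45  72 101 112 112 111 111 110 111 112 112 112 109 102  95  93
 102 112 119 120 122 122 125 134 142 146 146 143 140 139 142 142 138]
```

The stop torque is felt at yaw −12.4° (0.75 N·m), but the height reads about 2 mm above nominal. I'll relax, open and look at where the lid really is.

>>> send_rows:
  rows: "-0.0018 -0.0008 0 0 0.0017 0.04 1; -0.0018 -0.0008 0.0005 0 0.0017 0.047 0.3; -0.0018 -0.0008 0.0005 0 0.0017 0.047 -0.2; -0.0018 -0.0008 0.0005 0 0.0017 0.047 -0.2; -0.0018 -0.0008 0.0005 0 0.0017 0.047 -0.2"

```text
t: 14.7
position: [514.4, 157.8, 170.2]
tcp_rot: [-1.695, 1.57, -1.91]
ft_force: [-0.3, -0.1, 0.2]
finger_gap: 45.5
```

>>> send_rows:
  rows: "0 0 0.05 0 0 0 -0.2; 0 0 0.12 0 0 0 -0.2; 0 0 0.2 0 0 0 -0.2; 0 0 0.2 0 0 0 -0.2; 0 0 0.2 0 0 0 -0.2"

```text
t: 15.32
position: [513.9, 157.6, 269.6]
tcp_rot: [-2.343, 1.569, -2.559]
ft_force: [-0.3, -0.7, 0.4]
finger_gap: 52.0
```

```bash
python3 - <<'E'
from h import *
st();m=camera_model("wrist");a=read_camera("wrist");b=read_camera("scene")
import pickle;pickle.dump(m,open("pics/w6.pkl","wb"))
np.save("pics/w6.npy",a);np.save("pics/s6.npy",b)
print(proj(m,[514.5,158,169]))
s=cv2.resize(b[190:290,350:460],(528,480),interpolation=cv2.INTER_CUBIC)
a2=cv2.resize(a[140:300,240:400],(480,480),interpolation=cv2.INTER_CUBIC)
cv2.imwrite("pics/c6.png",cv2.resize(np.hstack([a2,s]),(800,381))[:,:,::-1])
im=b.astype(int)
for x in (400,404,408,412,416): print(x,im[230:265,x,0])
E
```

```text
15.32 [513.9 157.6 269.6] yaw -12.38 xaxis [-0.0014 -0.001  -1.    ] F [-0.3 -0.7  0.4] T [-0.08 -0.01 -0.05] gap 52.0 j [ 0.6   0.22 -0.17 -0.   -1.18 -2.39]
[328.13303485 253.24253297]
400 [ 82  81  82  82  82  82  83  85  92 117 149 167 166 147 119  96  87  86
  87  88  88  88  88  93 109 128 139 143 145 142 140 136 131 123 116]
404 [120 117 117 118 119 121 122 126 135 149 166 173 175 172 159 134 109  96
  92  92  94  95  95  96  99 110 128 139 140 139 140 137 134 131 128]
408 [125 125 125 126 130 141 157 168 173 175 175 175 175 175 171 156 130 110
 104 103 103 103 104 104 106 110 120 131 137 141 141 139 136 132 130]
412 [124 127 138 155 168 173 174 174 175 175 174 175 175 175 172 163 141 122
 113 111 112 112 112 113 114 115 120 128 133 137 138 140 141 142 139]
416 [159 170 172 173 173 173 173 173 173 173 174 174 174 173 168 152 136 125
 119 118 119 119 120 121 123 130 140 144 145 142 139 138 140 141 137]
```

View pics/c6.png

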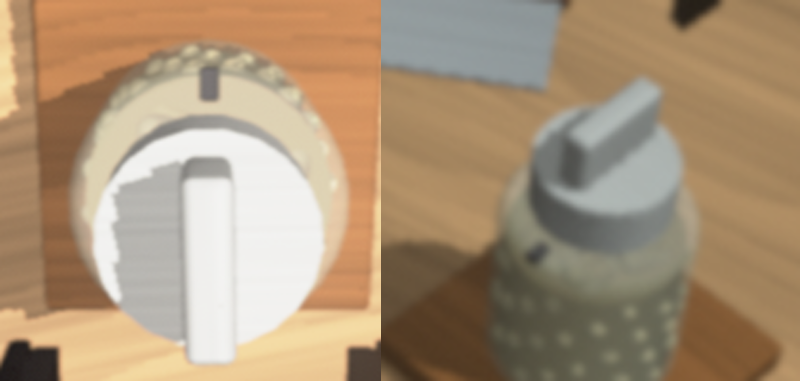

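```bash
python3 - <<'E'
from h import *
import pickle
m=pickle.load(open("pics/w6.pkl","rb"));a=np.load("pics/w6.npy").astype(float).min(2)
m1=pickle.load(open("pics/w1.pkl","rb"));a1=np.load("pics/w1.npy").astype(float).min(2)
def cross(p,lo=None):  # strongest-gradient subpixel, signed
    g=np.gradient(cv2.GaussianBlur(p[None],(5,1),0)[0]);i=int(np.argmax(np.abs(g)[2:-2]))+2
    y0,y1,y2=np.abs(g[i-1:i+2]);return i+(y0-y2)/(2*(y0-2*y1+y2)+1e-9)
def bar(m,a,box,z):
    x0,x1,y0,y1,yt,yb,xs=box
    L=[(x0+cross(a[y,x0:x0+10]),y) for y in range(y0,y1,3)]
    T=[(x,yt+cross(a[yt:yt+10,x])) for x in xs];B=[(x,yb+cross(a[yb:yb+10,x])) for x in xs]
    f=lambda p:onz(m,p,z)[:2]
    l=np.array([f(p) for p in L]);k=np.polyfit(l[:,0],l[:,1],1);t=np.mean([f(p) for p in T],0);b=np.mean([f(p) for p in B],0)
    return np.degrees(np.arctan(k[0])),t,b,np.linalg.norm(t-b),(t+b)/2
print("init",bar(m1,a1,(310,0,208,256,196,264,range(320,328)),184))
print(a[200:230:2,328]);print(a[284:302:1,328]); print(a[250,308:346])
for z in (169,170,171): print(z,bar(m,a,(313,0,222,285,194,287,range(325,333)),z))
# scene front rim edges initial vs 60deg vs now
for n in ("scene0","s4","s6"):
    s=np.load(f"pics/{n}.npy").astype(float)[:,:,0]
    print(n,np.round([232+cross(s[232:252,x]) for x in range(396,421,4)],2), "bottom",np.round([248+cross(s[248:263,x]) for x in range(396,421,4)],2))
sc=camera_model("scene")
for dz,dx in ((0,0),(-10,0),(-13.3,0),(-15,0),(-13.3,1)): print(dz,dx,np.round(proj(sc,[514.4+27+dx,157.8+19,154+dz]),2),np.round(proj(sc,[514.4+27+dx,157.8+19,128+dz]),2))
E
```

```text
init (np.float64(-5.886483232166128), array([489.24797787, 158.7556624 ]), array([539.40836827, 156.26994034]), np.float64(50.22194320613728), array([514.32817307, 157.51280137]))
[240. 239. 234. 163. 148. 150. 153. 183. 231. 236. 238. 238. 238. 238.
 239.]
[236. 236. 236. 236. 236. 236. 234. 224. 200. 167. 153. 149. 152. 153.
 152. 153. 153. 152.]
[177. 178. 177. 177. 177. 177. 177. 172. 167. 177. 199. 219. 230. 235.
 237. 237. 237. 237. 237. 238. 238. 238. 239. 240. 241. 241. 240. 237.
 233. 227. 224. 231. 237. 239. 239. 239. 239. 239.]
169 (np.float64(-10.98773485520385), array([479.21051559, 165.88247672]), array([540.03141238, 152.69595398]), np.float64(62.233960734568626), array([509.62096399, 159.28921535]))
170 (np.float64(-10.987734855203811), array([479.02346759, 165.91544165]), array([539.58797355, 152.78450677]), np.float64(61.971613122177594), array([509.30572057, 159.34997421]))
171 (np.float64(-10.987734855203822), array([478.83641959, 165.94840658]), array([539.14453471, 152.87305956]), np.float64(61.70926550978644), array([508.99047715, 159.41073307]))
scene0 [236.14 238.11 239.41 240.17 240.38 240.23 239.24] bottom [260.05 249.84 250.33 250.68 251.   250.12 249.94]
s4 [239.63 242.08 243.48 244.33 240.25 239.72 243.09] bottom [250.83 252.8  254.19 255.   254.48 254.91 253.17]
s6 [241.94 239.18 245.02 245.68 245.94 245.33 244.21] bottom [252.66 254.31 255.42 256.21 256.76 255.19 253.41]
0 0 [411.33 239.69] [409.57 250.52]
-10 0 [410.65 243.91] [408.91 254.57]
-13.3 0 [410.42 245.28] [408.69 255.89]
-15 0 [410.31 245.99] [408.58 256.57]
-13.3 1 [410.12 245.66] [408.39 256.26]
```

Same-camera comparison: the lid has sunk about 13.2 mm and the bar yaw is about −11°. That's roughly 1° and 2 mm short of home, as if it is riding at the top of its play. I'll regrip lower, then press down and turn to the stop.

>>> send_rows:
  rows: "0.001 0.0004 -0.07 0 0 0.01 -0.2; 0.001 0.0004 -0.14 0 0 0.01 -0.2; 0.001 0.0004 -0.18 0 0 0.01 0; 0.001 0.0004 -0.204 0 0 0.01 0.3; 0.001 0.0004 -0.204 0 0 0.01 0.4"

```text
t: 16.05
position: [514.5, 158.0, 166.8]
tcp_rot: [-2.185, 1.567, -2.385]
ft_force: [1.1, 0.3, -0.5]
finger_gap: 31.5
```

```bash
python3 -c "
from h import *;st()"
```

```text
16.05 [514.5 158.  166.8] yaw -11.44 xaxis [-0.0025 -0.0024 -1.    ] F [ 1.1  0.3 -0.5] T [ 0.04 -0.03  0.05] gap 31.5 j [ 0.6   0.31 -0.32  0.   -0.94 -2.37]
```

>>> send_rows:
  rows: "0 0 0.001 0.0015 -0.0016 0 1; 0 0 0.001 0.0015 -0.0016 0 1; 0 0 0.001 0.0015 -0.0016 0 1; 0 0 0.001 0.0015 -0.0016 0 1; 0 0 0.001 0.0015 -0.0016 0 1"

```text
t: 16.68
position: [514.7, 158.2, 167.4]
tcp_rot: [0.93, 1.57, 0.73]
ft_force: [0.9, 2.4, -0.7]
finger_gap: 13.8
```

>>> send_rows:
  rows: "0 0 -0.002 0 0 -0.01 1; 0 0 -0.004 0 0 -0.02 1; 0 0 -0.006 0 0 -0.03 1; 0 0 -0.006 0 0 -0.04 1; 0 0 -0.006 0 0 -0.04 1"

```text
t: 17.3
position: [514.8, 158.6, 166.9]
tcp_rot: [0.465, 1.569, 0.206]
ft_force: [-5.5, 2.8, 12.7]
finger_gap: 14.1
```

```bash
python3 -c "
from h import *;st()"
```

```text
17.3 [514.8 158.6 166.9] yaw -14.88 xaxis [ 2.2e-03  5.0e-04 -1.0e+00] F [-5.5  2.8 12.7] T [0.62 1.66 0.62] gap 14.1 j [ 0.6   0.31 -0.32  0.   -0.93 -2.43]
```

>>> send_rows:
  rows: "-0.0015 -0.0012 -0.006 0 0.001 0.03 1; -0.002 -0.0012 -0.01 0 0.001 0.05 1; -0.002 -0.0012 -0.01 0 0.001 0.02 1; -0.002 -0.0012 -0.01 0 0.001 0 1; -0.002 -0.0012 -0.01 0 0.001 0 1"

```text
t: 17.92
position: [515.0, 158.6, 166.5]
tcp_rot: [0.444, 1.565, 0.188]
ft_force: [-7.3, 2.5, 19.5]
finger_gap: 14.0
```

```bash
python3 -c "
from h import *;st()"
```

```text
17.93 [515.  158.6 166.5] yaw -14.66 xaxis [ 0.0055  0.001  -1.    ] F [-7.3  2.5 19.5] T [0.46 2.05 0.63] gap 14.0 j [ 0.6   0.31 -0.32  0.   -0.93 -2.43]
```

>>> send_rows:
  rows: "-0.001 -0.001 0.001 -0.0006 0.0035 0.025 1; -0.001 -0.001 0.001 -0.0006 0.0035 0.025 1; -0.001 -0.001 0.001 -0.0006 0.0035 0.025 0.2; -0.001 -0.001 0.001 -0.0006 0.0035 0.025 0.2; -0.001 -0.001 0.001 -0.0006 0.0035 0.025 0.2"

```text
t: 18.55
position: [514.3, 157.7, 166.6]
tcp_rot: [-2.37, 1.57, -2.587]
ft_force: [0.5, 0.4, -0.5]
finger_gap: 32.7
```

```bash
python3 - <<'E'
from h import *
st();b=read_camera("scene");np.save("pics/s7.npy",b)
def cross(p):
    g=np.gradient(cv2.GaussianBlur(p[None],(5,1),0)[0]);i=int(np.argmax(np.abs(g)[2:-2]))+2
    y0,y1,y2=np.abs(g[i-1:i+2]);return i+(y0-y2)/(2*(y0-2*y1+y2)+1e-9)
for n in ("scene0","s4","s6","s7"):
    s=np.load(f"pics/{n}.npy").astype(float)[:,:,0]
    print(n,np.round([238+cross(s[238:252,x]) for x in range(400,421,2)],2), "bottom",np.round([249+cross(s[249:261,x]) for x in range(400,421,2)],2))
E
```

```text
18.55 [514.3 157.7 166.6] yaw -12.45 xaxis [-1.e-03 -6.e-04 -1.e+00] F [ 0.5  0.4 -0.5] T [-0.02 -0.    0.04] gap 32.7 j [ 0.6   0.31 -0.32 -0.   -0.94 -2.39]
scene0 [248.89 239.72 239.9  240.06 240.28 240.43 240.44 240.42 240.32 240.07
 239.92] bottom [250.48 250.61 250.79 250.89 250.9  250.92 251.14 250.88 250.57 250.5
 250.5 ]
s4 [242.08 242.95 243.48 244.03 244.33 240.17 240.32 240.29 239.95 243.79
 243.09] bottom [252.8  253.79 254.19 254.31 255.   255.42 254.48 254.13 254.91 254.15
 253.17]
s6 [243.8  244.46 245.02 245.41 245.68 245.76 245.94 245.62 245.33 244.92
 244.21] bottom [254.31 255.2  255.42 255.77 256.21 256.54 256.74 255.46 255.19 254.65
 253.41]
s7 [243.76 239.96 244.77 245.34 245.72 245.9  245.74 240.12 240.37 239.96
 239.57] bottom [254.38 255.17 255.51 255.56 256.16 256.29 255.82 255.17 255.15 254.7
 253.45]
```

Height is unchanged by the 20 N press, at about 13.3 mm sunk in the scene view. To get the absolute height I'll probe the bar top with closed fingertips. Home should give contact at TCP z of about 194.

>>> send_rows:
  rows: "0 0 0.05 0 0 0 0.2; 0 0 0.08 0 0 0 1; 0 0 0.08 0 0 0 1; 0 0 0.08 0 0 0 1; 0 0 0.08 0 0 0 1"

```text
t: 19.23
position: [513.9, 157.5, 205.7]
tcp_rot: [-2.457, 1.568, -2.674]
ft_force: [-0.2, -0.1, -0.7]
finger_gap: 4.1
```

```bash
python3 - <<'E'
from h import *
st()
import pickle
m=pickle.load(open("pics/w6.pkl","rb"));a=np.load("pics/w6.npy").astype(float).min(2)
m1=pickle.load(open("pics/w1.pkl","rb"));a1=np.load("pics/w1.npy").astype(float).min(2)
def half(p,lo,hi):  # crossing of mid level
    t=(lo+hi)/2;i=np.where(np.diff(np.sign(p-t)))[0][0];return i+(t-p[i])/(p[i+1]-p[i])
def L(m,a,x,y0,y1,zs):
    c=a[:,x];t=y0+half(c[y0:y0+10],150,230);b=y1+half(c[y1:y1+14],152,230)
    return x,round(t,2),round(b,2),[round(float(np.linalg.norm(onz(m,(x,t),z)-onz(m,(x,b),z))),2) for z in zs]
for x in (323,325,327): print(L(m1,a1,x,198,262,(184,)))
for x in (326,328,330): print(L(m,a,x,210,286,(169,171)))
E
```

```text
19.23 [513.9 157.5 205.7] yaw -12.45 xaxis [-0.0024 -0.0012 -1.    ] F [-0.2 -0.1 -0.7] T [-0.02 -0.01  0.04] gap 4.1 j [ 0.6   0.27 -0.27 -0.   -1.03 -2.39]
(323, np.float64(200.74), np.float64(269.28), [49.9])
(325, np.float64(200.89), np.float64(269.52), [49.98])
(327, np.float64(200.97), np.float64(269.7), [50.06])
(326, np.float64(214.24), np.float64(292.31), [50.84, 50.41])
(328, np.float64(214.21), np.float64(292.27), [50.84, 50.41])
(330, np.float64(214.18), np.float64(292.22), [50.82, 50.39])
```

>>> send_rows:
  rows: "0.001 0.0006 -0.008 0.0008 -0.0015 0 1; 0.001 0.0006 -0.014 0.0008 -0.0015 0 1; 0.001 0.0006 -0.018 0.0008 -0.0015 0 1; 0.001 0.0006 -0.021 0.0008 -0.0015 0 1; 0.001 0.0006 -0.024 0.0008 -0.0015 0 1"

```text
t: 19.85
position: [514.8, 157.8, 196.2]
tcp_rot: [-0.0, 1.569, -0.216]
ft_force: [-6.2, -0.5, 14.4]
finger_gap: 0.7
```

```bash
python3 -c "
from h import *;st()"
```

```text
19.85 [514.8 157.8 196.2] yaw -12.39 xaxis [ 1.7e-03 -4.0e-04 -1.0e+00] F [-6.2 -0.5 14.4] T [-0.17  1.79 -0.02] gap 0.7 j [ 0.6   0.28 -0.28  0.   -1.   -2.39]
```

Contact at 196.2 puts the bar top at about 171, roughly 2 mm above the nominal home height. To tell whether the lid is on its floor or under its ceiling, I'll regrip and lift gently.

>>> send_rows:
  rows: "-0.001 0 0.012 0 0.001 0 0.3; -0.001 0 0.016 0 0.001 0 0.3; -0.001 0 0.016 0 0.001 0 0.3; -0.001 0 0.016 0 0.001 0 0.3"

```text
t: 20.35
position: [514.1, 157.7, 203.7]
tcp_rot: [-2.107, 1.57, -2.324]
ft_force: [-0.6, -0.0, -0.0]
finger_gap: 28.3
```

```bash
python3 -c "
from h import *;st();print(r.finger_overhang)"
```

```text
20.35 [514.1 157.7 203.7] yaw -12.4 xaxis [-7.e-04 -7.e-04 -1.e+00] F [-0.6 -0.  -0. ] T [-0.06 -0.04 -0.  ] gap 28.3 j [ 0.6   0.27 -0.27  0.   -1.03 -2.39]
25.0
```

>>> send_rows:
  rows: "0.0005 0 -0.03 0 0 0 0.3; 0.0005 0 -0.055 0 0 0 0.3; 0.0005 0 -0.068 0 0 0 0.35; 0.0005 0 -0.068 0 0 0 1; 0.0005 0 -0.068 0 0 0 1"

```text
t: 20.98
position: [514.6, 157.8, 169.9]
tcp_rot: [-1.339, 1.57, -1.555]
ft_force: [-0.2, 1.7, 0.3]
finger_gap: 15.7
```

>>> send_rows:
  rows: "0 0 0 0 0 0 1; 0 0 0 0 0 0 1; 0 0 0.002 0 0 0 1; 0 0 0.004 0 0 0 1; 0 0 0.004 0 0 0 1"

```text
t: 21.6
position: [514.7, 158.3, 170.8]
tcp_rot: [1.892, 1.57, 1.675]
ft_force: [3.3, 4.0, -9.9]
finger_gap: 13.7
```

```bash
python3 -c "
from h import *;st();print(r.finger_overhang)"
```

```text
21.6 [514.7 158.3 170.8] yaw -12.41 xaxis [-0.e+00  5.e-04 -1.e+00] F [ 3.3  4.  -9.9] T [ 1.12 -1.11  0.07] gap 13.7 j [ 0.6   0.31 -0.31 -0.   -0.95 -2.39]
25.0
```

The lid has about 0.9 mm of upward play, so it rests on the floor of its track. I'll back off 12° and screw in again under a steady press, recentred, to make sure it isn't held up by friction.

>>> send_rows:
  rows: "-0.001 0.0004 -0.002 0 0.0005 0.07 1; -0.001 0.0004 -0.002 0 0.0005 0.13 1; -0.002 0.0004 -0.005 0 0.001 0.08 1; -0.003 0.0004 -0.008 0 0.002 0.03 1; -0.003 0.0004 -0.009 0 0.002 -0.01 1"

```text
t: 22.22
position: [515.0, 158.6, 169.5]
tcp_rot: [0.535, 1.569, 0.302]
ft_force: [-1.3, 0.8, 10.0]
finger_gap: 13.9
```

```bash
python3 -c "
from h import *;st()"
```

```text
22.23 [515.  158.6 169.5] yaw -13.31 xaxis [ 1.7e-03  5.0e-04 -1.0e+00] F [-1.3  0.8 10. ] T [0.36 0.48 0.34] gap 13.9 j [ 0.6   0.31 -0.32  0.   -0.94 -2.4 ]
```

The lid keeps drifting towards (515.5, 158.7), so the jar's axis probably lies there. I'll repeat the press and turn with no sideways correction, around that axis.

>>> send_rows:
  rows: "0.001 0.0004 0.001 0 0.001 0.07 1; 0.001 0.0004 0.001 0 0.001 0.13 1; 0.001 0.0004 -0.004 0 0.001 0.08 1; 0.001 0.0004 -0.008 0 0.001 0.03 1; 0.001 0.0004 -0.01 0 0.001 0 1"

```text
t: 22.85
position: [516.1, 157.9, 169.3]
tcp_rot: [-0.536, 1.568, -0.766]
ft_force: [-8.0, -1.3, 21.0]
finger_gap: 14.0
```

```bash
python3 -c "
from h import *;st()"
```

```text
22.85 [516.1 157.9 169.3] yaw -13.19 xaxis [ 0.0024 -0.0023 -1.    ] F [-8.  -1.3 21. ] T [-0.47  2.42  0.57] gap 14.0 j [ 0.6   0.31 -0.32  0.   -0.94 -2.4 ]
```

The floor is solid even at 21 N, with the lid against the stop. I'll release, back off and check for tilt, angle and height.

>>> send_rows:
  rows: "-0.001 0 0 0.0015 0.0015 0.005 1; -0.001 0 0.0005 0.0015 0.0015 0.008 0.4; -0.001 0 0.0005 0.0015 0.0015 0.008 0.1; -0.001 0 0.0005 0.0015 0.0015 0.008 0.1"

```text
t: 23.35
position: [515.6, 157.6, 169.4]
tcp_rot: [-2.02, 1.57, -2.238]
ft_force: [-0.4, -0.5, 1.1]
finger_gap: 35.0
```

>>> send_rows:
  rows: "0 0 0.05 0 0 0 0.1; 0 0 0.11 0 0 0 0.1; -0.02 0 0.2 0 0 0 0; -0.06 0 0.26 0 0 0 0; -0.08 0 0.28 0 0 0 0"

```text
t: 23.98
position: [475.5, 157.7, 311.2]
tcp_rot: [0.635, 1.568, 0.417]
ft_force: [0.3, 0.1, 0.5]
finger_gap: 43.1
```

```bash
python3 - <<'E'
from h import *
import pickle
st();m=camera_model("wrist");a=read_camera("wrist");b=read_camera("scene");t=read_camera("top")
pickle.dump(m,open("pics/w8.pkl","wb"));np.save("pics/w8.npy",a);np.save("pics/s8.npy",b);np.save("pics/t8.npy",t)
p=proj(m,[514.5,158,169]);print(p);x,y=np.clip(p.astype(int),[70,70],[570,410])
s=cv2.resize(b[195:275,370:450],(600,600),interpolation=cv2.INTER_CUBIC)
sc=camera_model("scene")
for z,col in ((141,(255,0,0)),(139,(0,255,0))):   # expected rim circle if 2 mm high / home
    q=np.array([(proj(sc,[514.6+33*np.cos(k),158+33*np.sin(k),z])-[370,195])*7.5+3.25 for k in np.linspace(0,6.28,60)]).astype(int)
    for e in q: cv2.circle(s,tuple(int(v) for v in e),2,col,-1)
a2=cv2.resize(a[y-70:y+70,x-70:x+70],(600,600),interpolation=cv2.INTER_CUBIC)
print("crop org",x-70,y-70)
cv2.imwrite("pics/c8.png",cv2.resize(np.hstack([a2,s]),(800,400),interpolation=cv2.INTER_AREA)[:,:,::-1])
E
```

```text
23.98 [475.5 157.7 311.2] yaw -12.48 xaxis [ 0.0023  0.001  -1.    ] F [0.3 0.1 0.5] T [-0.   -0.02  0.02] gap 43.1 j [ 0.65  0.13 -0.18  0.   -1.26 -2.43]
[338.2332708  282.41537707]
crop org 268 212
```

View pics/c8.png

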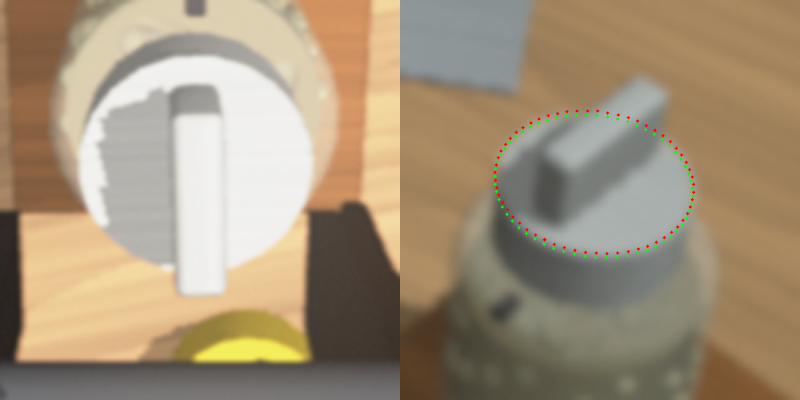

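The lid looks level, with its bar (197,112)–(201,290) in line with the rib (195,6) in the crop. I'll measure the yaw and the jar's own direction more exactly.

```bash
python3 - <<'E'
from h import *
import pickle
def sub(p,lev):
    i=np.where(np.diff(np.sign(p-lev)))[0];return [k+(lev-p[k])/(p[k+1]-p[k]) for k in i]
m=pickle.load(open("pics/w8.pkl","rb"));a=np.load("pics/w8.npy").astype(float)
g=a.min(2)
print(g[280,320:360].astype(int))
L=[];
for y in range(256,306,2):
    c=sub(g[y,318:338],(g[y,322]+g[y,338])/2)
    if c: L.append((318+c[-1],y))
w=np.array([onz(m,p,170)[:2] for p in L]);k=np.polyfit(w[:,0],w[:,1],1);print("bar left edge yaw",np.degrees(np.arctan(k[0])),"res",np.std(w[:,1]-np.polyval(k,w[:,0])))
# dark lower right line (min) = bar right foot/edge
Rr=[(340+np.argmin(g[y,340:352]),y) for y in range(256,300,2)];w=np.array([onz(m,p,170)[:2] for p in Rr]);k=np.polyfit(w[:,0],w[:,1],1);print("right",np.degrees(np.arctan(k[0])),np.std(w[:,1]-np.polyval(k,w[:,0])))
# stand side edges & rib from wrist pictures w1,w6,w8
for n in ("w1","w6","w8"):
    mm=pickle.load(open(f"pics/{n}.pkl","rb"));im=np.load(f"pics/{n}.npy");h=cv2.cvtColor(im,cv2.COLOR_RGB2HSV).astype(int)
    f=lambda p:onz(mm,p,110)
    c=(np.array(proj(mm,[473,166.5,112]))).astype(int);x,y=c
    d=(im.max(2)[max(y-22,0):y+22,x-22:x+22]<110);ys,xs=np.nonzero(d)
    if len(xs): 
        q=np.array([xs.mean()+x-22,ys.mean()+max(y-22,0)]);print(n,"rib",len(xs),np.round(f(q),1))
# stand via top picture now: right-hand edge and front edge
t=np.load("pics/top0.npy");mt=camera_model("top");h=cv2.cvtColor(t,cv2.COLOR_RGB2HSV)
w=((h[:,:,1]>168)&(h[:,:,0]<20)).astype(np.uint8);w[:235]=0;w[340:]=0;w[:,:215]=0;w[:,315:]=0
c=max(cv2.findContours(w,0,1)[0],key=cv2.contourArea)[:,0]
for nm,(p,q) in dict(left=((243,250),(226,313)),right=((304,262),(291,325)),front=((226,313),(291,325))).items():
    p,q=np.array(p,float),np.array(q,float);u=(q-p)/np.linalg.norm(q-p);s=(c-p)@u;dd=np.abs((c-p)@[-u[1],u[0]])
    sel=c[(dd<2.5)&(s>6)&(s<np.linalg.norm(q-p)-6)];P=np.array([onz(mt,e,18)[:2] for e in sel],np.float32)
    v=cv2.fitLine(P,2,0,.01,.01).ravel();print(nm,len(sel),np.degrees(np.arctan2(v[1],v[0])))
E
```

```text
[175 175 174 175 175 174 172 164 163 181 208 225 233 235 236 236 236 236
 236 238 239 240 240 238 235 230 226 231 237 239 239 239 239 239 238 238
 239 239 239 238]
bar left edge yaw -10.814641164153711 res 0.03874190967687763
right -11.601799078252307 6.582266786553411e-05
w1 rib 1 [471.8 168.4 110. ]
w8 rib 3 [470.7 167.3 110. ]
left 51 -12.455127
right 51 -12.664162
front 52 77.755104
```

The jar's yaw is −12.5°, but the bar is at about −11°, so it stopped 1.4° short. I'll make one more attempt: grip at about (515, 158.3), take the weight off, turn clockwise against the stop, then press.

>>> send_rows:
  rows: "0.05 0.001 -0.03 0 0.0015 0.0165 0; 0.079 0.001 -0.1 0 0.0015 0.0165 0; 0.079 0.001 -0.19 0 0.0015 0.0165 0; 0.079 0.001 -0.25 0 0.0015 0.0165 0.2; 0.079 0.001 -0.27 0 0.0015 0.0165 0.3"

```text
t: 24.75
position: [513.4, 156.9, 169.9]
tcp_rot: [-2.506, 1.56, -2.698]
ft_force: [-0.1, 0.4, 0.3]
finger_gap: 33.2
```

```bash
python3 -c "
from h import *;st()"
```

```text
24.75 [513.4 156.9 169.9] yaw -11.02 xaxis [-0.0099 -0.0047 -0.9999] F [-0.1  0.4  0.3] T [-0.01 -0.03 -0.01] gap 33.2 j [ 0.6   0.31 -0.31 -0.   -0.96 -2.36]
```

>>> send_rows:
  rows: "0.0032 0.0028 0 0.003 -0.0063 0 0.3; 0.0032 0.0028 0 0.003 -0.0063 0 1; 0.0032 0.0028 0 0.003 -0.0063 0 1; 0.0032 0.0028 0 0.003 -0.0063 0 1; 0.0032 0.0028 0 0.003 -0.0063 0 1"

```text
t: 25.38
position: [515.4, 158.7, 170.9]
tcp_rot: [0.707, 1.569, 0.515]
ft_force: [-0.3, 0.6, 1.6]
finger_gap: 13.6
```

>>> send_rows:
  rows: "0 0 0.0005 0 0 -0.01 1; 0 0 0.0005 0 0 -0.025 1; 0 0 0.0005 0 0 -0.04 1; 0 0 0.0005 0 0 -0.04 1"

```text
t: 25.88
position: [515.3, 158.8, 171.0]
tcp_rot: [0.657, 1.569, 0.403]
ft_force: [-0.4, 1.5, -0.5]
finger_gap: 14.1
```

```bash
python3 -c "
from h import *;st()"
```

```text
25.88 [515.3 158.8 171. ] yaw -14.55 xaxis [ 1.6e-03  7.0e-04 -1.0e+00] F [-0.4  1.5 -0.5] T [0.42 0.21 0.59] gap 14.1 j [ 0.6   0.31 -0.31  0.   -0.95 -2.43]
```

With no vertical load there's still a firm stop at the same angle (0.59 N·m), so rotation is fully home. One last firmer press, kept under about 30 N, will check the seating.

>>> send_rows:
  rows: "-0.001 0 -0.003 0 0.001 0.012 1; -0.002 0 -0.006 0 0.0015 0.012 1; -0.003 0 -0.009 0 0.002 0.005 1; -0.003 0 -0.012 0 0.0025 0 1; -0.003 0 -0.012 0 0.0025 0 1"

```text
t: 26.5
position: [515.5, 158.9, 170.3]
tcp_rot: [0.46, 1.567, 0.21]
ft_force: [-7.6, -0.5, 22.0]
finger_gap: 14.1
```

```bash
python3 -c "
from h import *;st()"
```

```text
26.5 [515.5 158.9 170.3] yaw -14.37 xaxis [ 3.3e-03  7.0e-04 -1.0e+00] F [-7.6 -0.5 22. ] T [-0.29  2.11  0.56] gap 14.1 j [ 0.6   0.31 -0.32  0.   -0.94 -2.42]
```

>>> send_rows:
  rows: "-0.001 -0.001 0 0 0.002 0.015 1; -0.001 -0.001 0.0005 0 0.002 0.015 0.4; -0.001 -0.001 0.0005 0 0.002 0.015 0; -0.001 -0.001 0.0005 0 0.002 0.015 -0.3; -0.001 -0.001 0.0005 0 0.002 0.015 -0.3"

```text
t: 27.12
position: [514.9, 158.2, 170.2]
tcp_rot: [2.652, 1.57, 2.424]
ft_force: [-0.2, -0.2, -0.2]
finger_gap: 45.7
```

>>> send_rows:
  rows: "0 0 0.03 0 0 0 -0.3; 0 0 0.08 0 0 0 -0.3; 0 0 0.15 0 0 0 -0.3; 0 0 0.22 0 0 0 -0.3; 0 0 0.24 0 0 0 -0.3"

```text
t: 27.75
position: [515.9, 158.6, 293.9]
tcp_rot: [0.777, 1.565, 0.549]
ft_force: [0.4, -0.4, -0.2]
finger_gap: 56.6
```

```bash
python3 - <<'E'
from h import *
st();m=camera_model("wrist");a=read_camera("wrist");b=read_camera("scene");g=a.astype(float).min(2)
np.save("pics/s9.npy",b)
p=proj(m,[515,158,170]);q=proj(m,[490,163,170]);print(p,q)
x0=int(p[0])-16;print(g[int(p[1]),x0:x0+32].astype(int))
L=[]
for y in range(int(q[1])+10,int(q[1])+60,2):
    row=g[y,x0:x0+20];lev=200;i=np.where((row[:-1]<lev)&(row[1:]>=lev))[0]
    if len(i): k=i[0];L.append((x0+k+(lev-row[k])/(row[k+1]-row[k]),y))
w=np.array([onz(m,e,170)[:2] for e in L]);k=np.polyfit(w[:,0],w[:,1],1);print("bar yaw",np.degrees(np.arctan(k[0])),len(L),np.std(w[:,1]-np.polyval(k,w[:,0])))
for n,s in (("s6",np.load("pics/s6.npy")),("s9",b)):
    print(n,s[240:262,408,0])
t0=np.load("pics/scene0.npy").astype(int);d=np.abs(t0[120:220,210:275]-b[120:220,210:275].astype(int));print("tall jar diff",d.mean())
cv2.imwrite("pics/s9.png",b[:,:,::-1])
E
```

```text
27.75 [515.9 158.6 293.9] yaw -13.02 xaxis [ 0.0051  0.0031 -1.    ] F [ 0.4 -0.4 -0.2] T [-0.04  0.03 -0.05] gap 56.6 j [ 0.6   0.21 -0.13  0.   -1.23 -2.4 ]
[324.93381769 239.25557096] [323.76563396 201.85600306]
[173 173 173 174 174 169 163 173 197 218 229 234 236 235 236 235 236 236
 237 238 239 240 240 238 234 228 223 229 236 238 238 238]
bar yaw -11.466663548513015 25 0.014207521028443736
s6 [175 175 175 175 171 156 130 110 104 103 103 103 104 104 106 110 120 131
 137 141 141 139]
s9 [174 174 174 174 170 156 131 110 104 103 103 103 103 103 104 107 116 127
 135 139 140 139]
tall jar diff 17.543076923076924
```

View pics/s9.png

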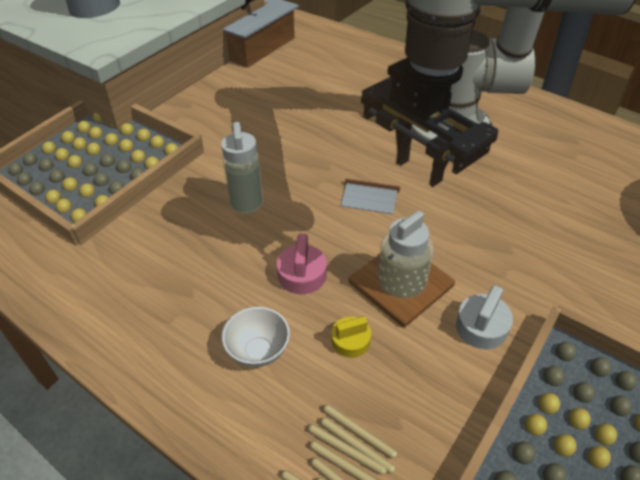

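The lid is at its stop, in line with the ribs, and released. The tall jar at (242,175) is where it was, and the robot touches nothing, so I'm handing in.

```bash
python3 -c "
from h import *
print(r.finish_job());st()"
```

```text
the job is handed in; nothing more can be done
None
the job is handed in; nothing more can be done
```

I turned the lid anticlockwise to 60°, where it sank 10 mm with no resistance. I then screwed it clockwise to a firm stop, let go, and handed the job in at about 28 s. It may not count as fully home, because it sits about 2 mm higher than the task says it should.

**What agreed:**
- **Angle:** the bar is at −11.5° and the jar's x is at −12.5°, so they line up to within about 1°.
- **Stop:** it blocks clockwise turning at about 0.6 N·m, even with no vertical load on the lid.
- **Forces:** the highest vertical wrist force I read was about 22 N.
- **Surroundings:** the tall jar looked unmoved in the last picture, and the open gripper was about 120 mm above its grip height.

**What disagreed:**
- **Height:** the lid sank about 13.3 mm from its start instead of 15 mm. Touching the bar's top with closed fingertips put it at about 171 mm, where home would be 169 mm.
- **Attempts to lower it:** backing off, screwing in again and pressing with up to 22 N did not get it lower. It had less than about 1 mm of upward play. I took that to be the bottom of its track, but I could not rule out a jam.

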